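# Unlatch and raise the hold-down arm of a guitar-neck fixture

## Task

On the bench a hinged hold-down arm is locked onto a steel ball, over a small instrument neck lying in its cradle. Take hold of the latch's upright black knob, pull it sideways against its spring, out from the coupler, until the latch clears the ball, and with it still pulled lift the arm off the ball by the same knob until the coupler is about 80 mm higher than it was. Finish while still holding the knob, with the arm held raised and still there; do not let go, and leave the neck and the other things on the bench where they are.

Things in the scene. Friction and masses are not known exactly. Their poses are not given: they have to be found in the camera images.
- mount: The fixture's fixed grey base plate, 130 x 400 x 12 mm. Origin on the bench surface straight below the steel ball. x: the line the latch slides on (it opens toward -x); -y runs along the arm from the ball to the hinge; z up. The plate spans y = +50 to -350 mm, x = +-65 mm. The neck's cradle is at y = -150 mm. At the hinge two cheeks rise to 102 mm, with a fixed black round nut on the +x side.
- ball (a point): Centre of the fixed steel ball, 30 mm in diameter, 65 mm above the bench on a 14 mm stem, with a flat 28 mm collar under it that the latch's fork catches. It lies inside the coupler while the arm is down.
- latch: The latch: a steel fork under the ball's collar and an upright black knob beside the coupler. Origin on the knob's axis, 130 mm above the bench when shut, at x = -45, y = 0 in the mount's frame; axes as the mount's, tilting with the arm. The knob is 24 mm in diameter from 20 mm below to 16 mm above the origin; below it is a 10 (x) x 20 (y) mm post.
- knob_top (a point): Centre of the knob's flat top, 16 mm above the latch's origin. The latch slides 24 mm toward the mount's -x, to a stop; its spring pushes back with about 4 N when shut and 13 N at the stop. Pulled less than 18 mm it still holds the ball; keep it pulled 20 to 24 mm until the coupler has risen 40 mm. Let go, it springs shut.
- tongue: The hold-down arm, about 0.6 kg. Origin: the ball socket's centre in the coupler at its free end, 65 mm above the bench with the arm down (at the ball's centre); axes then as the mount's. The aluminium coupler is 56 x 56 mm, the bar to the hinge 30 mm wide, tops 94 mm above the bench. Hinge axis: parallel to the mount's x, through y = -300 mm in its frame, 85 mm above the bench.
- socket (a point): The same point, the socket's centre: its height shows how far the coupler is raised. Turning the arm 0.27 rad about its hinge lifts it 80 mm (0.9 rad is the stop); the knob moves on the same arc about the hinge. Let go, the arm falls back.
- neck: Bystander: a wooden neck 365 mm long, 46 mm wide, 30 mm thick, lying in the cradle under the arm, across it; origin under its middle, x along it, toward the head.
- block: Bystander: cork-faced sanding block 100 x 60 x 32 mm; origin at the centre of its underside.
- driver: Bystander: screwdriver 190 mm long, lying on the bench, origin at its middle on the bench.
- gauge: Bystander: flat steel profile gauge about 145 mm long, 4 mm thick; origin at its middle on the bench.
- glue: Bystander: white bottle 60 mm in diameter, 160 mm tall, standing; origin at the centre of its underside.
- mallet: Bystander: hammer 260 mm long, lying on the bench; origin near its middle on the bench.

How it is judged:
By the outcome, as a careful person would: the job done as asked, in the order asked, and still so for the second after the job is handed in, while the arm keeps its last pose, push and grip.
It also fails if it takes over 32 s, if anything falls off the work surface, if the arm or the gripper's body presses on something with over 40 N, if the wrist force passes 120 N, or if a joint passes its speed limit or range.

## Robot

A 6-joint arm with a two-finger parallel gripper is mounted at the origin on the work surface. World frame = base frame: x ahead of the robot, y to its left, z up, the work surface at z = 0. Lengths are in mm, angles in rad, forces in N, time in s.
With the tool pointing down it reaches from about 300 to 775 mm from the base axis. Payload 14.6 kg.
Tool frame: the origin (TCP) lies at the very end of the fingers, on their centre line; the grasp point (between the pads) lies 19 mm behind it; z points along the fingers, y is the line along which they close (so a half turn about z gives the same grasp; the last joint's range is limited). The gripper opens to 94 mm and grips with 3 to 60 N. Pads are 16 mm wide; open, the fingers measure 119 mm over their backs; the gripper's body (75 mm by 177 mm) begins 78 mm behind the grasp point.
Start: joints at [-1.373, 0.3, 1.521, -0, 1.321, -0.067], TCP at [143.937, -530.821, 178.946] pointing down, gripper open.
Joint ranges: [-3.03, 3.03], [-0.79, 2.21], [0.23, 2.52], [-1.04, 4.18], [0, 3.07], [-2.55, 2.55]. Speed limits (rad/s): [2.22, 2.22, 2.57, 3.14, 3.14, 3.14].

## Interface

Orientations are given as [roll, pitch, yaw] about the fixed x, y, z axes, in that order (R = Rz(yaw) Ry(pitch) Rx(roll)).
In Python, from cell import manip, camera, get_calibration gives the robot as it stands. The module is installed in compiled form; this text tells all that it offers.
- The arm moves only by the tool jog_arm, never from a script. Its argument "plan" is one flat list of numbers, 6 for each row, row after row: the shift along the world's x, y, z in m, then the turn, a rotation vector about the world's x, y, z in degrees. A call has 1 to 20 rows; each row is the pose to reach, as a shift and turn from the pose commanded when the call began; what a row does not reach only later rows make up. A row lasts 1/10 s, in which the tool goes at most 50 mm and 8.59 degrees, less where a joint would pass 70% of its speed; a pose out of reach is approached as far as the arm can. A call with a gripper value outside its range is refused whole. "claw" is the finger opening in m, from 0 to 0.094, set as the call begins (left out, the last holds). The fingers move at their own pace and stop on an object; "force" is the grip in N (left out, the last holds). Time passes only in rows, so rows that repeat a pose let the fingers close. It gives the time, the measured TCP pose, the force, the opening and the grip force at its end, in the units of the state.
- manip.read_state(): the state, without advancing time (a new reading comes with each control period).
- camera(name): name is "side" or "top" or "wrist"; returns (picture, depth): 480x640x3 uint8, red, green, blue; 480x640 float32, mm along the optical axis (not along the pixel's ray), 0 where there is no reading.
- get_calibration(name): a dict with "fx", "fy", "cx", "cy" (pixels), "origin" and "attitude" of the camera in the world. Camera axes: x right, y down, z forward; pixel columns grow to the right and rows downward; lengths in mm; the calibration is good to about 2 mm. A picture is of the moment at which its call begins: read the wrist's pose just before it. get_calibration takes no time and is no camera call; for the wrist camera it gives the pose at the moment of the call.
- manip.sign_off(): hands the job in; it is judged then, once.
The state is a dict: "clock": time; "joints": joint angles; "qd": joint speeds; "effort": joint torques, N m; "eef_pos": TCP position; "eef_rot": TCP orientation; "wrist_force": force on the tool from outside, world axes, zero at the start; "moment": the same for the moment, N m; "finger_gap": finger opening in mm; "finger_force": force on a finger pad.
Only numpy, scipy, OpenCV 4.12 (cv2) and the standard library are available. Lean on these libraries where they do the work, as an engineer would, in place of code of your own. Each camera call takes 0.05 s, during which the arm holds its last target. There are 200 camera calls.

## Working session

There is one attempt and no reset: what is moved stays moved. The work goes in short steps, Python scripts to look and compute and a tool call to move; the robot and the scene stay as the last step left them, time stands still between calls to the robot, and variables do not carry over. Pictures are saved under pics/ and viewed, at most 10 in all, crops included, and the job is handed in when it is done.

Besides the shell and the picture viewer there is one more tool, called after "Request:" by a JSON object that holds its "method" and its "body", one argument or row to a line. jog_arm: Moves the arm, as the interface text tells. Its arguments: {"type":"object","properties":{"plan":{"type":"array"},"claw":{"type":"number"},"force":{"type":"number"}},"required":["plan"]}

```bash
mkdir -p pics; cat > h.py <<'E'
import numpy as np, cv2
from cell import manip, camera, get_calibration
def shot(n,f):
    c=get_calibration(n); p,d=camera(n); cv2.imwrite('pics/'+f+'.png',p[:,:,::-1]); np.savez('pics/'+f+'.npz',p=p,d=d,o=np.array(c['origin']),a=np.array(c['attitude']),k=[c['fx'],c['fy'],c['cx'],c['cy']]); return c,p,d
E
python3 - <<'E'
from h import *
for n in('top','side'):
    c,p,d=shot(n,n+'1'); print(c)
s=manip.read_state();print(s)
E
```

```text
{'fx': 480.0914964054008, 'fy': 480.0914964054008, 'cx': 318.0932223079791, 'cy': 239.70456486726982, 'origin': array([ 422.23383414,   64.47974276, 1095.03725333]), 'attitude': array([-3.0221902 , -0.02207648, -1.56030706])}
{'fx': 478.4898807795123, 'fy': 478.4898807795123, 'cx': 323.69841952887754, 'cy': 233.65832682318998, 'origin': array([180.14478488, 535.36278171, 796.15992962]), 'attitude': array([-2.43502418, -0.00994441, -2.55288254])}
{'clock': 0.1, 'joints': array([-1.37260699e+00,  3.00398260e-01,  1.52156092e+00, -3.99626002e-06,
        1.32067189e+00, -6.65812928e-02]), 'qd': array([ 6.76545588e-05,  4.32175362e-04, -1.59001672e-03,  2.74414194e-04,
        4.82238929e-05, -2.76981275e-04]), 'effort': array([ 1.76518624e-03, -5.32644475e+01, -3.53284156e+01,  7.09405169e-02,
        2.34515715e-02, -5.47803313e-05]), 'eef_pos': array([ 143.88037073, -530.56358327,  178.43481868]), 'eef_rot': array([-3.14055628e+00, -6.52256381e-05,  2.64771590e-01]), 'wrist_force': array([0.19830518, 0.27047545, 0.78354908]), 'moment': array([ 0.02991578, -0.0166504 ,  0.03419991]), 'finger_force': 0.0, 'finger_gap': 93.68124722837584}
```

View pics/top1.png

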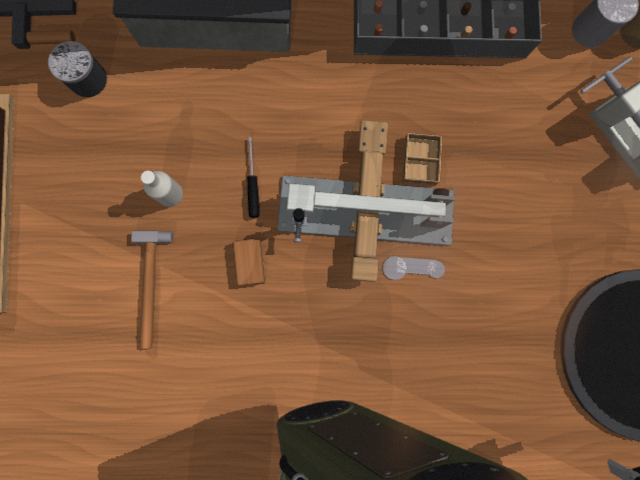

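View pics/side1.png

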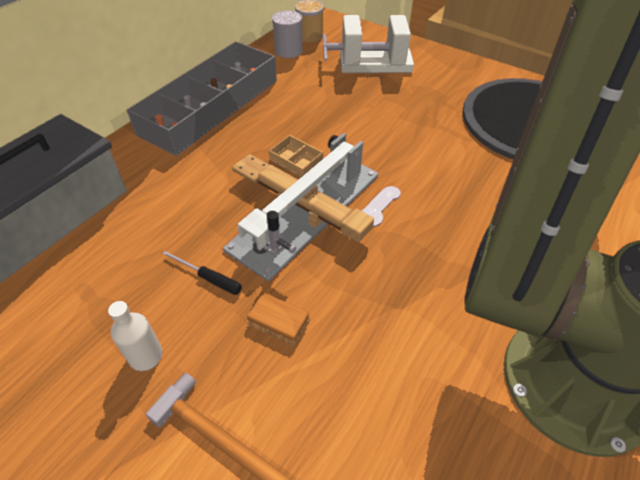

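The top view shows the coupler at about (300,197), the black knob at (299,215), and the arm running right to the hinge at (443,208). The side view shows the knob top at about (273,217). The block is at (249,263) and the glue at (162,188), both clear of the knob.

```bash
cat >> h.py <<'E'
from scipy.spatial.transform import Rotation as Rn
def ray(f,u,v):
    z=np.load('pics/'+f+'.npz'); k=z['k']; u=np.atleast_1d(u);v=np.atleast_1d(v)
    return z['o'], np.c_[(u-k[0+2])/k[0],(v-k[3])/k[1],np.ones(len(u))]@Rn.from_euler('xyz',z['a']).as_matrix().T
def onz(f,u,v,h):
    o,r=ray(f,u,v); return o+r*((h-o[2])/r[:,2])[:,None]
def cloud(f):
    d=np.load('pics/'+f+'.npz')['d']; v,u=np.mgrid[:480,:640]; o,r=ray(f,u.ravel(),v.ravel())
    return (o+r*d.reshape(-1,1)).reshape(480,640,3)
E
python3 - <<'E'
from h import *
C=cloud('top1');p=np.load('pics/top1.npz')['p'].astype(int)
m=np.zeros((480,640),bool);m[170:250,270:460]=1
g=(p.max(2)-p.min(2)<25)
plate=m&g&(abs(C[:,:,2]-12)<5); 
r=cv2.minAreaRect(C[plate][:,:2].astype(np.float32)); print('plate',r, plate.sum(),C[plate][:,2].mean())
arm=m&g&(abs(C[:,:,2]-94)<6)&(p.min(2)>120); q=C[arm]; print('arm',arm.sum(),q[:,2].mean(),cv2.minAreaRect(q[:,:2].astype(np.float32)))
bar=q[(q[:,1]<q[:,1].max()-75)]; print('barline',cv2.fitLine(bar[:,:2].astype(np.float32),cv2.DIST_HUBER,0,.01,.01).ravel())
cp=q[q[:,1]>q[:,1].max()-50]; print('coupler',cp.min(0),cp.max(0))
k=m&(C[:,:,2]>138)&(p.max(2)<80); print('knob',k.sum(),C[k].mean(0),C[k].min(0),C[k].max(0),np.argwhere(k).mean(0))
C=cloud('side1');p=np.load('pics/side1.npz')['p'].astype(int)
m=np.zeros((480,640),bool);m[200:250,255:295]=1
k=m&(C[:,:,2]>142)&(p.max(2)<80);print('side',k.sum(),C[k].mean(0),C[k].min(0),C[k].max(0),np.argwhere(k).mean(0))
E
```

```text
plate ((628.970458984375, -68.626953125), (399.3411865234375, 140.864501953125), 85.92045593261719) 4831 11.365694352211499
arm 2442 93.21110176260213 ((621.8311157226562, -66.20521545410156), (352.0277404785156, 55.777992248535156), 84.95450592041016)
barline [ 7.5630814e-02  9.9713588e-01  6.2138300e+02 -9.5901985e+01]
coupler [605.66224666  61.42506616  88.10172684] [664.71897464 110.36075687  98.69756969]
knob 109 [580.73908532  83.48519843 188.59094602] [422.23383414  64.47974276 138.21576869] [ 598.20606404   95.6074979  1095.03725333] [213.69724771 301.00917431]
side 80 [586.9551133   86.7898829  145.53238796] [576.81604341  76.81699645 142.03559094] [596.80061861  96.7394281  149.24151942] [215.375  271.8375]
```

```bash
python3 -c "
import cv2
a=cv2.imread('pics/top1.png')[165:255,265:465];b=cv2.imread('pics/side1.png')[180:300,200:400]
a=cv2.resize(a,None,fx=4,fy=4);b=cv2.resize(b[:60*1+30],None,fx=4,fy=4,interpolation=2)[:240]
cv2.imwrite('pics/crop.png',cv2.vconcat([a,b]))"
```

```text
(no output)
```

View pics/crop.png

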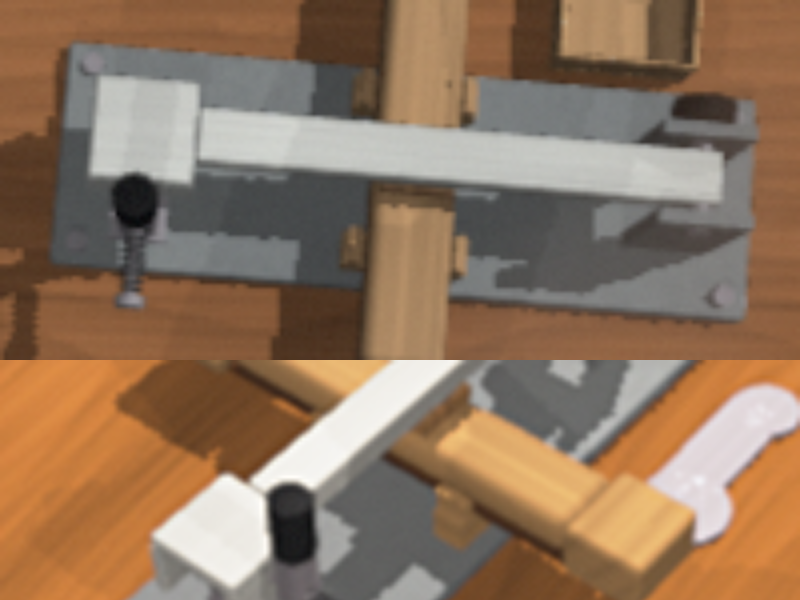

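The crop confirms the layout: the knob top is at crop (135,200) in the top view, beside the coupler on the robot's side. The mount is yawed about -4.3° and the knob is near (588,86). Next I move above it, with the closing line along the mount's x.

Request:
{"method": "jog_arm", "body": {
  "plan": [0.022,0.031,0.005,0,0,3.5,0.044,0.062,0.01,0,0,7,0.066,0.092,0.015,0,0,10.5,0.089,0.123,0.02,0,0,14,0.111,0.154,0.025,0,0,17.6,0.133,0.185,0.03,0,0,21.2,0.155,0.216,0.035,0,0,24.7,0.178,0.247,0.04,0,0,28.2,0.2,0.278,0.042,0,0,31.7,0.222,0.308,0.045,0,0,35.3,0.244,0.339,0.05,0,0,38.8,0.266,0.37,0.05,0,0,42.3,0.289,0.401,0.05,0,0,45.8,0.311,0.432,0.05,0,0,49.4,0.333,0.463,0.05,0,0,53,0.355,0.494,0.05,0,0,56.5,0.378,0.525,0.05,0,0,60,0.4,0.555,0.05,0,0,63.5,0.422,0.586,0.05,0,0,67,0.444,0.617,0.05,0,0,70.5],
  "claw": 0.07
}}

```text
clock: 2.1
eef_pos: [588.5, 87.6, 228.6]
eef_rot: [-3.141, 0.0, 1.498]
wrist_force: [0.1, -0.7, 0.1]
finger_gap: 70.0
finger_force: 0.0
```

```bash
python3 - <<'E'
from h import *
s=manip.read_state();print(s['clock'],s['eef_pos'],s['eef_rot'],s['joints'])
c,p,d=shot('wrist','w1');print(c)
E
```

```text
2.1 [588.52402885  87.62138698 228.56652015] [-3.14098560e+00  1.09478067e-04  1.49788141e+00] [ 8.62532360e-02  3.71437835e-01  1.31161252e+00 -1.19528800e-05
  1.45915902e+00  1.59169517e-01]
{'fx': 354.9335083434806, 'fy': 354.9335083434806, 'cx': 321.7869060491881, 'cy': 240.17903164558857, 'origin': array([596.71356376, 168.71818787, 434.88900589]), 'attitude': array([ 2.85852903e+00,  2.48647393e-04, -7.40012577e-02])}
```

View pics/w1.png

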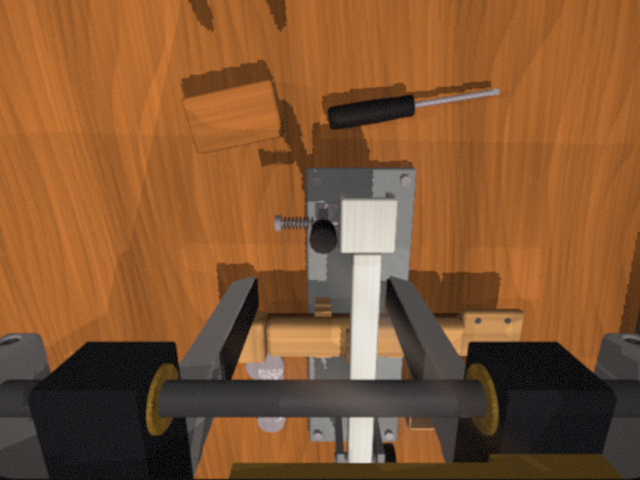

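The wrist view shows the knob's top disc at about (323,237), the coupler at (368,226), and the bar close to vertical in the image.

```bash
python3 - <<'E'
from h import *
p=np.load('pics/w1.npz')['p'].astype(int);C=cloud('w1')
m=np.zeros((480,640),np.uint8);m[205:265,300:339]=1
k=((m>0)&(p.max(2)<45)&(C[:,:,2]>100)).astype(np.uint8)
ks=((m>0)&(abs(C[:,:,2]-146)<4)).astype(np.uint8)
for z in(k,ks):
    v,u=np.nonzero(z);print(len(u),u.min(),u.max(),v.min(),v.max(),u.mean(),v.mean(),onz('w1',u.mean(),v.mean(),146),cv2.minEnclosingCircle(np.c_[u,v].astype(np.float32)))
print(C[237,323])
q=C[(abs(C[:,:,2]-94)<4)&(p.min(2)>110)];q=q[(q[:,0]>580)&(q[:,0]<690)]
cp=q[q[:,1]>q[:,1].max()-54];print('coupler',np.percentile(cp,[1,50,99],axis=0))
b=q[(q[:,1]<40)&(q[:,1]>-150)];print(cv2.fitLine(b[:,:2].astype(np.float32),cv2.DIST_HUBER,0,.01,.01).ravel())
E
```

```text
469 311 336 219 246 324.32835820895525 231.5948827292111 [[593.11898889  92.2695495  146.        ]] ((324.6111145019531, 233.38888549804688), 14.932251930236816)
594 309 336 227 254 322.6380471380471 240.24915824915826 [[591.14421924  84.80807982 146.        ]] ((322.5, 240.25), 13.867778778076172)
[591.66311416  87.7045991  146.2343838 ]
coupler [[608.75607011  56.14770538  92.54281819]
 [635.51680024  82.87524367  94.6130015 ]
 [663.31588844 108.28431411  96.2912696 ]]
[ 7.7381618e-02  9.9700153e-01  6.2783997e+02 -2.5582294e+01]
```

Request:
{"method": "jog_arm", "body": {
  "plan": [0.003,-0.0005,-0.02,0,0,0,0.003,-0.0005,-0.05,0,0,0,0.003,-0.0005,-0.08,0,0,0,0.003,-0.0005,-0.1,0,0,0,0.003,-0.0005,-0.11,0,0,0,0.003,-0.0005,-0.116,0,0,0,0.003,-0.0005,-0.116,0,0,0]
}}

```text
clock: 2.85
eef_pos: [590.9, 85.6, 112.9]
eef_rot: [-3.141, 0.0, 1.495]
wrist_force: [-0.6, 0.3, -0.3]
finger_gap: 70.1
finger_force: 0.0
```

```bash
python3 - <<'E'
from h import *
s=manip.read_state();print(s['clock'],s['eef_pos'],s['eef_rot'],s['wrist_force'])
shot('wrist','w2');shot('side','s2')
a=cv2.imread('pics/w2.png');b=cv2.imread('pics/s2.png')[160:310,180:380]
cv2.imwrite('pics/c2.png',cv2.vconcat([cv2.resize(a[100:400,120:520],(400,300)),cv2.resize(b,(400,300))]))
E
```

```text
2.85 [590.94097843  85.63659029 112.90511163] [-3.14132282e+00  5.43498509e-05  1.49520001e+00] [-0.61966861  0.33820922 -0.26132793]
```

View pics/c2.png

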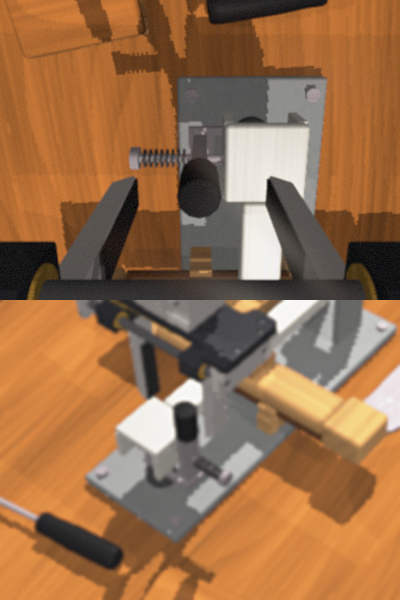

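The fingers straddle the knob. It may sit slightly to +y of the finger line, so I measure again.

```bash
python3 - <<'E'
from h import *
C=cloud('w2')
m=(abs(C[:,:,2]-146)<2.5)&(abs(C[:,:,0]-591)<22)&(abs(C[:,:,1]-86)<25)
q=C[m];print('knob top',m.sum(),q.min(0),q.max(0),cv2.minEnclosingCircle(q[:,:2].astype(np.float32)))
# knob side facing camera / fingers: points by height
for f in('w2','s2'):
  C=cloud(f)
  for lo,hi in((113,118),(118,126),(126,134)):
    s=(C[:,:,2]>lo)&(C[:,:,2]<hi)&(abs(C[:,:,0]-591)<70)&(abs(C[:,:,1]-86)<30)
    q=C[s]
    for n,a,b in(('L',-70,-25),('K',-20,20),('R',25,70)):
        t=q[(q[:,0]-591>a)&(q[:,0]-591<b)]
        if len(t): print(f,lo,n,len(t),np.percentile(t,[3,97],axis=0)[:,:2].round(1).tolist())
E
```

```text
knob top 1409 [579.67754007  72.6755108  143.6342107 ] [602.75820619  96.31291239 148.46170169] ((591.2781372070312, 84.44705963134766), 11.98312759399414)
w2 113 K 89 [[581.3, 86.3], [602.5, 96.0]]
w2 118 K 173 [[581.3, 86.8], [602.2, 96.0]]
w2 126 K 185 [[581.1, 86.2], [602.3, 96.0]]
s2 113 K 23 [[577.8, 84.9], [593.8, 96.3]]
s2 118 K 32 [[577.7, 82.4], [594.6, 96.6]]
s2 126 K 31 [[577.4, 81.5], [593.0, 96.1]]
```

The knob is at (591.3, 84.5), radius 12, within about 1 mm of the TCP. Closing now.

Request:
{"method": "jog_arm", "body": {
  "plan": [0,-0.001,0,0,0,0,0,-0.001,0,0,0,0,0,-0.001,0,0,0,0,0,-0.001,0,0,0,0,0,-0.001,0,0,0,0,0,-0.001,0,0,0,0,0,-0.001,0,0,0,0,0,-0.001,0,0,0,0],
  "claw": 0,
  "force": 45
}}

```text
clock: 3.75
eef_pos: [589.3, 84.8, 112.8]
eef_rot: [-3.137, 0.0, 1.495]
wrist_force: [-11.3, 1.3, 6.5]
finger_gap: 22.1
finger_force: 45.0
```

Request:
{"method": "jog_arm", "body": {
  "plan": [-0.002,-0.001,0,0,0,0,-0.004,-0.0007,0,0,0,0,-0.006,-0.0005,0,0,0,0,-0.008,-0.0004,0,0,0,0,-0.01,-0.0002,0,0,0,0,-0.012,0,0,0,0,0,-0.012,0,0,0,0,0,-0.012,0,0,0,0,0]
}}

```text
clock: 4.55
eef_pos: [579.7, 85.4, 112.9]
eef_rot: [3.14, -0.001, 1.495]
wrist_force: [7.4, 5.8, -4.4]
finger_gap: 22.2
finger_force: 45.0
```

The force matches the spring at about 9.5 mm of travel. I pull the rest to about 22 mm.

Request:
{"method": "jog_arm", "body": {
  "plan": [-0.002,0.001,0,0,0,0,-0.004,0.0013,0,0,0,0,-0.006,0.0015,0,0,0,0,-0.008,0.0016,0,0,0,0,-0.01,0.0018,0,0,0,0,-0.012,0.002,0,0,0,0,-0.013,0.002,0,0,0,0,-0.013,0.002,0,0,0,0,-0.013,0.002,0,0,0,0]
}}

```text
clock: 5.45
eef_pos: [567.4, 86.4, 113.1]
eef_rot: [3.138, -0.0, 1.495]
wrist_force: [12.2, -0.7, -5.0]
finger_gap: 22.2
finger_force: 45.0
```

```bash
python3 - <<'E'
from h import *
s=manip.read_state();print(s['clock'],s['eef_pos'],s['wrist_force'],s['moment'])
shot('wrist','w3');C=cloud('w3')
m=(abs(C[:,:,2]-146)<2.5)&(abs(C[:,:,0]-572)<22)&(abs(C[:,:,1]-86)<25)
p=np.load('pics/w3.npz')['p'];m&=p.max(2)<70
q=C[m];print('knob top',m.sum(),q.min(0),q.max(0),np.median(q,0))
cv2.imwrite('pics/c3.png',cv2.imread('pics/w3.png')[100:400,120:520])
E
```

```text
5.45 [567.36061919  86.42658857 113.05096494] [12.20697205 -0.73223975 -5.04186037] [-0.20371299 -2.11497964  0.05058269]
knob top 1394 [557.39290734  74.3051896  143.50308463] [582.19958917  97.57606084 148.32665859] [569.27916899  87.29874046 146.65154766]
```

View pics/c3.png

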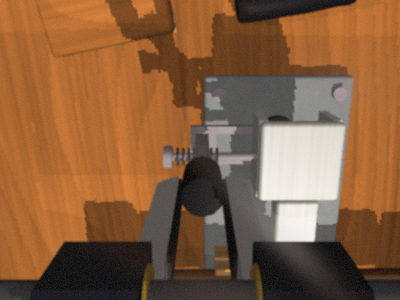

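The force puts the travel at about 22 mm, and the knob is visibly out from the coupler. Next I compute the arc rows.

```bash
python3 - <<'E'
import numpy as np
for d in list(np.arange(.5,15.6,1))+[15.5]:
    t=np.radians(d);y=300*(np.cos(t)-1)-28*np.sin(t);z=300*np.sin(t)+28*(np.cos(t)-1)
    print("%.4f, %.4f, %.4f, %.2f, %.2f, 0,"%(.0757*y/1e3,.997*y/1e3,z/1e3,.997*d,-.0757*d),end=' ')
E
```

```text
-0.0000, -0.0003, 0.0026, 0.50, -0.04, 0, -0.0001, -0.0008, 0.0078, 1.50, -0.11, 0, -0.0001, -0.0015, 0.0131, 2.49, -0.19, 0, -0.0002, -0.0023, 0.0183, 3.49, -0.26, 0, -0.0002, -0.0031, 0.0235, 4.49, -0.34, 0, -0.0003, -0.0041, 0.0286, 5.48, -0.42, 0, -0.0004, -0.0051, 0.0338, 6.48, -0.49, 0, -0.0005, -0.0062, 0.0389, 7.48, -0.57, 0, -0.0006, -0.0074, 0.0440, 8.47, -0.64, 0, -0.0007, -0.0087, 0.0491, 9.47, -0.72, 0, -0.0008, -0.0101, 0.0542, 10.47, -0.79, 0, -0.0009, -0.0116, 0.0592, 11.47, -0.87, 0, -0.0010, -0.0131, 0.0643, 12.46, -0.95, 0, -0.0011, -0.0148, 0.0693, 13.46, -1.02, 0, -0.0013, -0.0165, 0.0742, 14.46, -1.10, 0, -0.0014, -0.0183, 0.0792, 15.45, -1.17, 0, -0.0014, -0.0183, 0.0792, 15.45, -1.17, 0,
```

Request:
{"method": "jog_arm", "body": {
  "plan": [0,-0.0003,0.0026,0.5,-0.04,0,-0.0001,-0.0008,0.0078,1.5,-0.11,0,-0.0001,-0.0015,0.0131,2.49,-0.19,0,-0.0002,-0.0023,0.0183,3.49,-0.26,0,-0.0002,-0.0023,0.0183,3.49,-0.26,0]
}}

```text
clock: 6.0
eef_pos: [567.5, 83.9, 132.1]
eef_rot: [3.137, -0.062, 1.495]
wrist_force: [12.8, 1.4, -6.1]
finger_gap: 21.8
finger_force: 45.0
```

```bash
python3 - <<'E'
from h import *
s=manip.read_state();print(s['clock'],s['eef_pos'],s['wrist_force'],s['moment'],s['finger_gap'])
shot('wrist','w4');C=cloud('w4');p=np.load('pics/w4.npz')['p']
m=(C[:,:,0]>612)&(C[:,:,0]<660)&(abs(C[:,:,1]-86)<20)&(p.min(2)>110)&(C[:,:,2]>80)&(C[:,:,2]<140)
q=C[m];print('coupler top',np.median(q,0),len(q))
E
```

```text
6.0 [567.46441238  83.91181796 132.06451139] [12.81878292  1.41659651 -6.06091682] [-0.06257235 -2.13130498 -0.13852739] 21.794088422145194
coupler top [636.0995725   86.85836461 114.26213829] 4099
```

The coupler top has risen from 94.6 to 114.3, so the latch is clear of the ball. I continue along the arc.

Request:
{"method": "jog_arm", "body": {
  "plan": [0,-0.0008,0.0052,1.0,-0.08,0,-0.0001,-0.0018,0.0103,1.99,-0.16,0,-0.0002,-0.0028,0.0155,2.99,-0.23,0,-0.0003,-0.0039,0.0206,3.99,-0.31,0,-0.0004,-0.0051,0.0257,4.98,-0.38,0,-0.0005,-0.0064,0.0308,5.98,-0.46,0,-0.0006,-0.0078,0.0359,6.98,-0.53,0,-0.0007,-0.0093,0.0409,7.98,-0.61,0,-0.0008,-0.0108,0.046,8.97,-0.69,0,-0.0009,-0.0125,0.051,9.97,-0.76,0,-0.0011,-0.0142,0.0559,10.97,-0.84,0,-0.0012,-0.0155,0.0595,11.7,-0.89,0,-0.0012,-0.016,0.0609,11.96,-0.91,0,-0.0012,-0.016,0.0609,11.96,-0.91,0,-0.0012,-0.016,0.0609,11.96,-0.91,0,-0.0012,-0.016,0.0609,11.96,-0.91,0,-0.0012,-0.016,0.0609,11.96,-0.91,0]
}}

```text
clock: 7.75
eef_pos: [565.8, 68.2, 192.1]
eef_rot: [3.138, -0.27, 1.495]
wrist_force: [12.4, -0.1, -4.8]
finger_gap: 22.1
finger_force: 45.0
```

```bash
python3 - <<'E'
from h import *
s=manip.read_state();print(s['clock'],s['eef_pos'],s['wrist_force'],s['moment'],s['finger_gap'],abs(s['qd']).max())
shot('wrist','w5');shot('side','s5');C=cloud('w5');p=np.load('pics/w5.npz')['p']
m=(C[:,:,0]>600)&(C[:,:,0]<670)&(C[:,:,1]>20)&(C[:,:,1]<110)&(p.min(2)>100)&(C[:,:,2]>120)&(C[:,:,2]<210)
q=C[m];u,sv,vt=np.linalg.svd(q-np.median(q,0),full_matrices=False);n=vt[2]*np.sign(vt[2,2]);print('top median',np.median(q,0),'normal',n,'tilt',np.arccos(n[2]))
cv2.imwrite('pics/c5.png',cv2.hconcat([cv2.imread('pics/w5.png')[:,120:520],cv2.imread('pics/s5.png')[:,120:500]]))
E
```

```text
7.75 [565.83766793  68.17010202 192.10132622] [12.43771681 -0.07053601 -4.77427829] [-0.37275617 -2.10448399 -0.58528348] 22.111202111813192 0.0014961899470700571
top median [633.07512775  64.73797051 173.33821897] normal [-0.06226223 -0.26881423  0.96117757] tilt 0.2795577149784217
```

View pics/c5.png

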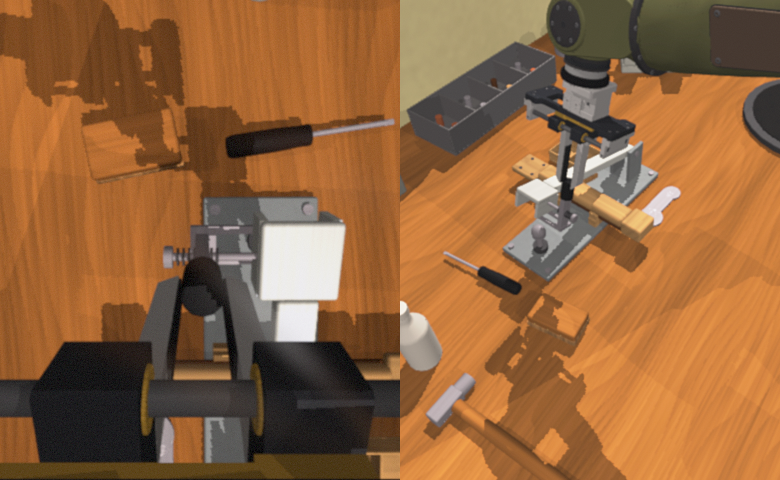

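The side view shows the ball exposed at about (540,232), and the arm raised and held by the knob with the latch still pulled. The neck, block and driver are where they were. The rise is about 80 mm and the arm is still.

```bash
python3 -c "
from cell import manip
print(manip.sign_off())"
```

```text
the job is handed in; nothing more can be done
None
```

The job is handed in: the latch was pulled about 22 mm, and the arm is held still by the knob with the coupler about 80 mm higher; in the last pictures, the neck and the bench items in view were where they started.

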